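# Settle the rabbit's feeding shelf for the night

### The job

Chew blocks are lying on the rabbit bowl's round mat and the comb has been left on top of the pellet jar's cap: first clear all of them away into the wooden crate. Only then slide the white bowl along the shelf, without lifting it, until it stands centred on the mat, and screw the jar's cap clockwise (seen from above) as far as it goes. Leave the scoop, the water bottle and the treat box alone.

Things in the scene. Friction and masses are not known exactly. Their poses are not given: they have to be found in the camera images.
- block0: Wooden chew block, 56 mm long (its x) by 32 by 32 mm, two dark grooves round it, 40 g; origin at the centre of its underside. Two to four of the four exist in a run.
- block1: Wooden chew block, 56 mm long (its x) by 32 by 32 mm, two dark grooves round it, 40 g; origin at the centre of its underside. Two to four of the four exist in a run.
- block2: Wooden chew block, 56 mm long (its x) by 32 by 32 mm, two dark grooves round it, 40 g; origin at the centre of its underside. Two to four of the four exist in a run.
- block3: Wooden chew block, 56 mm long (its x) by 32 by 32 mm, two dark grooves round it, 40 g; origin at the centre of its underside. Two to four of the four exist in a run.
- comb: Flat stainless steel comb, 140 mm long (its x), 34 mm wide (its y), 10 mm thick, 60 g; origin at the centre of its underside. At the start it lies flat across the top of the jar's cap.
- bowl: White ceramic bowl, straight sided, 120 mm across (110 mm at the foot), 55 mm high, 6 mm wall, inner floor 7 mm above the shelf, open inside (108 mm across); about 0.45 kg, slides freely on the shelf; origin at the centre of its underside. It can be pushed from outside, or dragged by closed fingers lowered into it.
- mat: Round flat grey mat with a dark rubber rim, 160 mm across, 1 mm thin, fixed, without an edge that catches; origin at its centre. The bowl's place.
- crate: Open plywood crate fixed to the shelf, outside 240 mm (its x) by 180 mm (its y) by 70 mm high, 6 mm walls and floor; origin at the centre of its underside.
- jar: Milky clear plastic pellet jar, fixed to the shelf by a round wooden foot 104 mm across and 14 mm high; 86 mm across up to 92 mm height, then a shoulder narrowing to a neck; the cap covers 106 to 136 mm height. Origin at the centre of the foot's underside.
- cap_top (a point): Centre of the top face of the jar's round ribbed green cap, 136 mm above the shelf; the cap is 60 mm across, 30 mm high and turns about the upright axis without rising; it cannot come off.
- cap (a joint): How far the cap has been turned clockwise seen from above, in rad: starts between 0 and 0.8, stops at 2.4, which is fully shut. Turns with light friction (0.08 N m) and stays where it is left.
- scoop: Grey plastic litter scoop, 240 mm long (its x), 100 mm wide, 45 mm high, lying loose beyond the mat; leave alone. Origin on the underside where pan and handle meet.
- water: White plastic water bottle, 64 mm across, 160 mm tall, standing loose; leave alone. Origin at the centre of its underside.
- treats: Plain cardboard treat box, 60 by 90 by 130 mm high, standing loose; leave alone. Origin at the centre of its underside.

How it is judged:
By the outcome, as a careful person would: the job done as asked, in the order asked, and still so for the second after the job is handed in, with the robot touching nothing.
Of block0, block1, block2, block3 only 2 to 4 are there at a start; the rules pass over those that are not, and their reading is None.
At some moment in a run one of bowl, block0, block1, block2, block3 may be knocked a few centimetres aside while the robot is not near it.
Once in a run the grip may slacken for a moment while it holds something.
It also fails if it takes over 210 s, if anything falls off the work surface, if the arm or the gripper's body presses on something with over 40 N, if the wrist force passes 120 N, or if a joint passes its speed limit or range.

### The arm

A 6-joint arm with a two-finger parallel gripper is mounted at the origin on the work surface. World frame = base frame: x ahead of the robot, y to its left, z up, the work surface at z = 0. Lengths are in m, angles in rad, forces in N, time in s.
With the tool pointing down it reaches from about 0.3 to 0.75 m from the base axis. Payload 8.5 kg.
Tool frame: the origin (TCP) lies on the centre line of the jaws, within the pads' length; the fingertips stand 19 mm ahead of it and the grasp point (between the pads) is the TCP (manip.tcp_to_tips is the distance from the TCP to the fingertips, in m); z points along the fingers, y is the line along which they close (so a half turn about z gives the same grasp; the last joint's range is limited). The gripper opens to 88 mm and grips with 3 to 60 N. Pads are 18 mm wide; open, the fingers measure 123 mm over their backs; the gripper's body (75 mm by 187 mm) begins 45 mm behind the grasp point.
Start: joints at [-1.533, 0.381, 1.297, -0, 1.464, -0.215], TCP at [0.138, -0.533, 0.258] pointing down, gripper open.
Joint ranges: [-3.11, 3.11], [-0.89, 2.33], [0.22, 2.48], [-1.42, 4.56], [0.17, 2.85], [-2.88, 2.88]. Speed limits (rad/s): [2.39, 2.39, 3.14, 3.14, 3.14, 3.14].

### API

Orientations are given as a rotation vector (axis times angle).
In Python, from workcell import manip gives the robot as it stands.
- The arm moves only by the tool apply_moves, never from a script. Its arguments are lists of equal length, an entry for each row: "gripper": the opening, from 0 (shut) to 1 (fully open); "delta_pos": the shift along the tool's x, y, z normalised to -1 to 1, where 1 is 0.3 m, a list of three; "delta_rot": the turn, a rotation vector about the tool's x, y, z normalised to -1 to 1, where 1 is 180 degrees, a list of three. A call has 1 to 10 rows; each row is the pose to reach, as a shift and turn from the pose commanded when the call began, along the tool's axes at that moment, turning the shorter way round; what a row does not reach only later rows make up. A row lasts 1/8 s, in which the tool goes at most 62.5 mm and 10.7 degrees, less where a joint would pass 70% of its speed; a pose out of reach is approached as far as the arm can. A call with a number of a shift or a turn outside -1 to 1 is refused whole. A call with a gripper value outside its range is refused whole. The fingers move at their own pace and stop on an object; the grip force is fixed at half the most. Time passes only in rows, so rows that repeat a pose let the fingers close. It gives the time, the measured TCP pose, the force, the opening and the grip force at its end, in the units of the state.
- manip.sense(): the state, without advancing time (a new reading comes with each control period).
- manip.camera(name): name is "scene" or "top"; returns the picture (480x640x3 uint8, red, green, blue); there is no depth.
- manip.camera_info(name): a dict with "intrinsics" (3x3 intrinsics, pixels), "world_to_cam" (4x4, takes a point from world to camera coordinates). Camera axes: x right, y down, z forward; pixel columns grow to the right and rows downward; lengths in m; the calibration is good to about 2 mm. A picture is of the moment at which its call begins. camera_info takes no time and is no camera call.
- manip.hand_in(): hands the job in; it is judged then, once.
The state is a dict: "time": time; "joints": joint angles; "qvel": joint speeds; "joint_efforts": joint torques, N m; "position": TCP position; "ee_rot": TCP orientation; "ft_force": force on the tool from outside, world axes, zero at the start; "moment": the same for the moment, N m; "opening": finger opening in m; "grip_force": force on a finger pad.
Only numpy, scipy, OpenCV 4.12 (cv2) and the standard library are available. Lean on these libraries where they do the work, as an engineer would, in place of code of your own. Each camera call takes 0.05 s, during which the arm holds its last target. There are 200 camera calls.

## Working session

There is one attempt and no reset: what is moved stays moved. The work goes in short steps, Python scripts to look and compute and a tool call to move; the robot and the scene stay as the last step left them, time stands still between calls to the robot, and variables do not carry over. Pictures are saved under pics/ and viewed, at most 14 in all, crops included, and the job is handed in when it is done.

Besides the shell and the picture viewer there is one more tool, called after "Request:" as name(argument=value, ...), one argument or row to a line, values as JSON. apply_moves: Moves the arm, as the interface text tells. Scaled input: -1 to 1 covers 0.3 m each way for a shift and 180 degrees each way for a turn. Its arguments: {"type":"object","properties":{"gripper":{"type":"array"},"delta_pos":{"type":"array"},"delta_rot":{"type":"array"}},"required":["gripper","delta_pos","delta_rot"]}

```bash
ls; mkdir -p pics; python3 - <<'E'
from workcell import manip
import cv2,numpy as np
np.set_printoptions(precision=4,suppress=True)
for n in("top","scene"):
    cv2.imwrite(f"pics/{n}0.png",manip.camera(n)[:,:,::-1]); i=manip.camera_info(n); print(n,i["intrinsics"],i["world_to_cam"])
s=manip.sense();print(s)
E
```

```text
pics
top [[604.6816   0.     324.4426]
 [  0.     604.6816 232.6789]
 [  0.       0.       1.    ]] [[ 0.0023 -1.     -0.0027  0.0151]
 [-0.9796 -0.0017 -0.201   0.617 ]
 [ 0.201   0.0031 -0.9796  1.4956]
 [ 0.      0.      0.      1.    ]]
scene [[449.0803   0.     317.8851]
 [  0.     449.0803 243.0937]
 [  0.       0.       1.    ]] [[-0.3063  0.9518 -0.0144  0.1754]
 [ 0.7158  0.2204 -0.6626 -0.3744]
 [-0.6275 -0.2133 -0.7488  1.4113]
 [ 0.      0.      0.      1.    ]]
{'time': 0.1, 'joints': array([-1.5333,  0.3811,  1.2982,  0.    ,  1.4636, -0.2153]), 'qvel': array([-0.0004, -0.0008, -0.0033,  0.002 , -0.0013, -0.0003]), 'joint_efforts': array([  0.0019, -43.8656, -22.4914,   0.0714,   0.0342,  -0.0001]), 'position': array([ 0.1375, -0.5323,  0.2572]), 'ee_rot': array([-3.1153, -0.3959, -0.0002]), 'ft_force': array([ 0.1311, -0.4428, -0.0506]), 'moment': array([0.0294, 0.0497, 0.073 ]), 'grip_force': 0.0, 'opening': 0.08810111896376999}
```

View pics/top0.png

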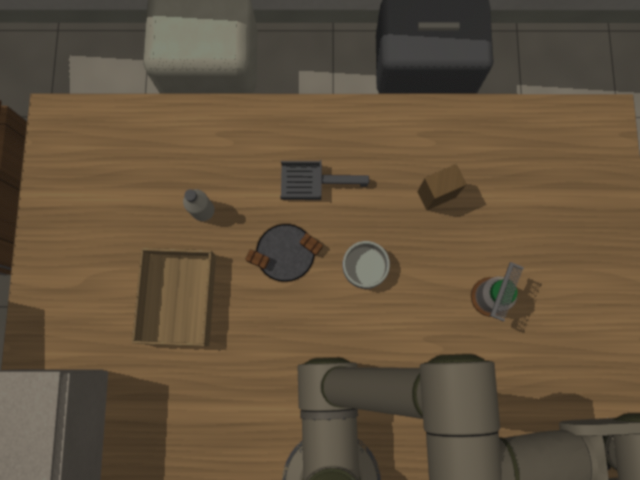

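View pics/scene0.png

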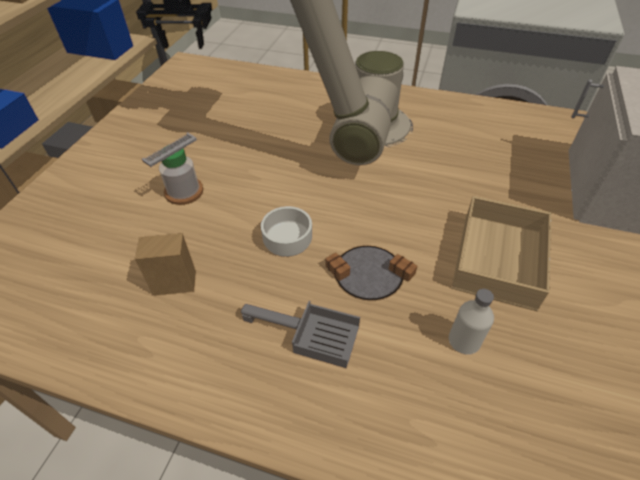

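Top view: mat (286,252), blocks (259,258) and (312,244) on its rim, bowl (366,264), jar cap (503,292) with the comb across it, and crate (176,298). The scene view also shows just two blocks.

```bash
cat > h.py <<'E'
from workcell import manip
import cv2,numpy as np
from scipy.spatial.transform import Rotation as R
np.set_printoptions(precision=4,suppress=True)
def ray(n,uv,z):
    i=manip.camera_info(n);W=i["world_to_cam"];r=W[:3,:3];c=-r.T@W[:3,3]
    uv=np.atleast_2d(uv).astype(float)
    d=np.c_[uv,np.ones(len(uv))]@np.linalg.inv(i["intrinsics"]).T@r
    return (c+d*((z-c[2])/d[:,2])[:,None])[:,:2]
def blobs(m,amin):
    cs,_=cv2.findContours(m.astype(np.uint8),cv2.RETR_EXTERNAL,cv2.CHAIN_APPROX_NONE)
    return [c[:,0] for c in cs if cv2.contourArea(c)>=amin]
def rect(p): # centre, size, yaw of long side (deg)
    (c,s,a)=cv2.minAreaRect((p*1000).astype(np.float32))
    if s[0]<s[1]: s=s[::-1];a+=90
    return np.array(c)/1000,np.array(s)/1000,(a+90)%180-90
def hsv(im): return [x.astype(int) for x in cv2.split(cv2.cvtColor(im,cv2.COLOR_RGB2HSV))]
def find(im,n="top"):
    h,s,v=hsv(im)
    m=((h<10)|(h>172))&(s>110)&(v>50)
    return m
# move numbers to a world pose; yaw = direction (deg) of tool y in the world
def move(x,y,z,yaw=None):
    s=manip.sense();r0=R.from_rotvec(s["ee_rot"]);M=r0.as_matrix()
    d=M.T@(np.array([x,y,z])-s["position"])/0.3
    out=[0,0,0]
    if yaw is not None:
        best=None
        for k in(0,180):
            a=np.radians(yaw+k);Y=np.array([np.cos(a),np.sin(a),0]);Z=np.array([0,0,-1.]);T=np.c_[np.cross(Y,Z),Y,Z]
            v=(r0.inv()*R.from_matrix(T)).as_rotvec()/np.pi
            print("  rot opt",v,"j6 now",s["joints"][5])
    print("pos",s["position"],"toolY yaw",np.degrees(np.arctan2(M[1,1],M[0,1])),"-> delta",d)
E
python3 - <<'E'
from h import *
im=manip.camera("top");h,s,v=hsv(im)
for p in [(259,258),(312,244),(286,252),(366,264),(503,292),(510,275),(481,297),(150,200),(175,300)]: print(p,h[p[1],p[0]],s[p[1],p[0]],v[p[1],p[0]])
for c in blobs(find(im),30):
    print("red",c.mean(0),cv2.contourArea(c),*rect(ray("top",c,.025)))
for c in blobs((h>45)&(h<85)&(s>120),30): print("green",c.mean(0),cv2.minEnclosingCircle(c.astype(np.float32)),ray("top",c.mean(0),.136))
m=(s<70)&(v<95);m[:200]=0;m[300:]=0;m[:,:230]=0;m[:,340:]=0
for c in blobs(m,500):
    e=cv2.fitEllipse(cv2.convexHull(c));print("mat",e,ray("top",e[0],.0))
m=(s<45)&(v>120);m[:230]=0;m[300:]=0;m[:,:335]=0;m[:,400:]=0
for c in blobs(m,500):
    (u,w),r=cv2.minEnclosingCircle(cv2.convexHull(c));print("bowl",u,w,r,ray("top",(u,w),.05))
print("crate",ray("top",[(143,251),(214,251),(211,347),(135,344)],.07))
print("comb",ray("top",[(515,265),(499,319)],.146))
print("jarfoot",ray("top",[(472,297)],.0))
E
```

```text
(259, 258) 13 154 83
(312, 244) 13 155 84
(286, 252) 15 8 65
(366, 264) 37 25 133
(503, 292) 36 17 73
(510, 275) 15 56 91
(481, 297) 15 25 62
(150, 200) 17 120 127
(175, 300) 17 110 104
green [495.4872 288.9231] ((497.0, 289.5), 9.394247055053711) [[ 0.4645 -0.3956]]
mat ((284.9383544921875, 252.41281127929688), (56.14849090576172, 56.5716552734375), 71.5242919921875) [[0.5759 0.1217]]
bowl 367.7608642578125 267.7173767089844 18.217580795288086 [[ 0.5279 -0.095 ]]
crate [[0.5669 0.4791]
 [0.5673 0.2979]
 [0.3267 0.2959]
 [0.3336 0.4843]]
comb [[ 0.5212 -0.4429]
 [ 0.3921 -0.3972]]
jarfoot [[ 0.4582 -0.371 ]]
```

```bash
python3 - <<'E'
import cv2
a=cv2.imread("pics/top0.png")
l=cv2.resize(a[225:300,235:340],None,fx=5,fy=5,interpolation=2)
r=cv2.resize(a[245:345,455:550],None,fx=5,fy=5,interpolation=2)
import numpy as np
o=np.zeros((600,800,3),np.uint8);l=l[:375,:];l=cv2.resize(l,(400,286));r=cv2.resize(r,(400,421));o[:286,:400]=l;o[:421,400:]=r
cv2.imwrite("pics/crop0.png",o)
E
```

```text
(no output)
```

View pics/crop0.png

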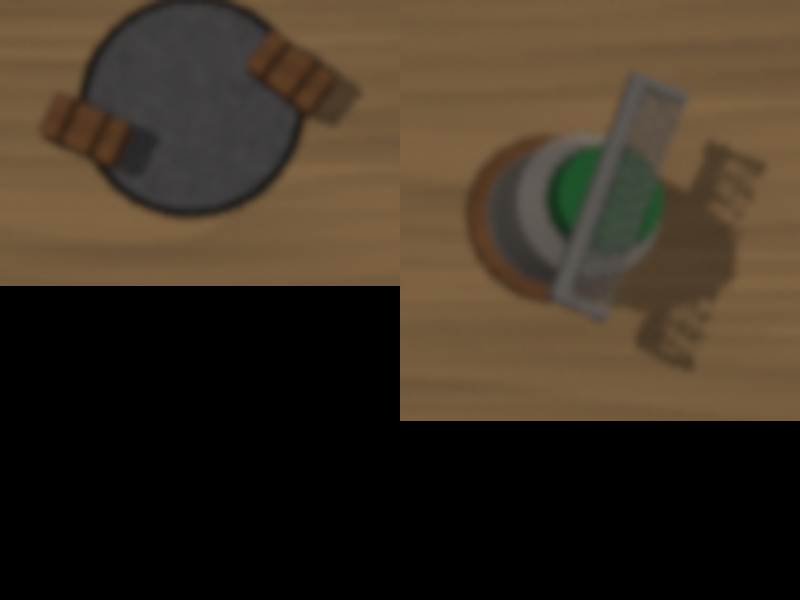

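Crop: the blocks' top faces are clearly outlined, and the comb corners and cap circle are readable. Computing poses from the corners.

```bash
python3 - <<'E'
from h import *
L=lambda p:np.array(p)/3.81+[235,225]
Q=lambda p:(np.array(p)-[400,0])/4.21+[455,245]
print("A",*rect(ray("top",L([(62,92),(130,125),(105,167),(42,130)]),.032)))
print("B",*rect(ray("top",L([(270,30),(335,75),(302,112),(248,72)]),.032)))
c=rect(ray("top",Q([(632,72),(688,95),(605,320),(552,295)]),.146));print("comb",*c)
print("cap",ray("top",Q([(607,198)]),.136), "foot", ray("top",Q([(545,218)]),.014))
print("bottle",ray("top",[(192,196)],.16))
move(*c[0],.25,c[2]+90)
E
```

```text
A [0.5545 0.1915] [0.0523 0.0334] 60.44858932495117
B [0.5929 0.0526] [0.0549 0.0341] 54.980289459228516
comb [ 0.4577 -0.4201] [0.1388 0.0339] -22.98369598388672
cap [[ 0.457  -0.4161]] foot [[ 0.4575 -0.413 ]]
bottle [[0.6879 0.34  ]]
  rot opt [-0.0001 -0.0004 -0.7918] j6 now -0.2153196254799588
  rot opt [-0.0003  0.      0.2082] j6 now -0.2153196254799588
pos [ 0.1375 -0.5324  0.2573] toolY yaw -75.51505074861095 -> delta [ 1.1269 -0.0954  0.0247]
```

Request:
apply_moves(
  gripper=[0.6,0.6,0.6,0.6,0.6,0.6],
  delta_pos=[
    [0.8,-0.07,0.0],
    [0.8,-0.07,0.0],
    [0.8,-0.07,0.0],
    [0.8,-0.07,0.0],
    [0.8,-0.07,0.0],
    [0.8,-0.07,0.0],
  ],
  delta_rot=[
    [0,0,0.208],
    [0,0,0.208],
    [0,0,0.208],
    [0,0,0.208],
    [0,0,0.208],
    [0,0,0.208],
  ],
)

```text
time: 0.9
position: [0.3646, -0.4521, 0.2574]
ee_rot: [-3.079, 0.622, 0.001]
ft_force: [0.4, 0.2, 1.2]
opening: 0.0529
grip_force: 0.0
```

```bash
python3 - <<'E'
from h import *
move(.4577,-.4201,.2,-23+90);move(.4577,-.4201,.158)
E
```

```text
rot opt [-0.0004 -0.0001 -0.9991] j6 now 0.8737887750160911
  rot opt [-0.      0.0002  0.0009] j6 now 0.8737887750160911
pos [ 0.3646 -0.4521  0.2574] toolY yaw -112.84310462285258 -> delta [ 0.2448 -0.2188  0.1913]
pos [ 0.3646 -0.4521  0.2574] toolY yaw -112.84310462285258 -> delta [ 0.2449 -0.2187  0.3313]
```

Request:
apply_moves(
  gripper=[0.6,0.6,0.6,0.6,0.6,0.6,0.6,0.6],
  delta_pos=[
    [0.245,-0.219,0.0],
    [0.245,-0.219,0.0],
    [0.245,-0.219,0.1],
    [0.245,-0.219,0.19],
    [0.245,-0.219,0.25],
    [0.245,-0.219,0.29],
    [0.245,-0.219,0.328],
    [0.245,-0.219,0.328],
  ],
  delta_rot=[
    [0,0,0],
    [0,0,0],
    [0,0,0],
    [0,0,0],
    [0,0,0],
    [0,0,0],
    [0,0,0],
    [0,0,0],
  ],
)

```text
time: 1.9
position: [0.4575, -0.4205, 0.1588]
ee_rot: [-3.078, 0.626, 0.001]
ft_force: [0.1, 0.2, -0.5]
opening: 0.0529
grip_force: 0.0
```

```bash
python3 - <<'E'
from h import *
a=manip.camera("top")[225:355,430:590,::-1];b=manip.camera("scene")[90:220,90:250,::-1]
cv2.imwrite("pics/c1.png",cv2.resize(np.hstack([a,b]),(800,325),interpolation=2))
print(manip.sense()["ft_force"])
E
```

```text
[ 0.2683 -0.115  -0.26  ]
```

View pics/c1.png

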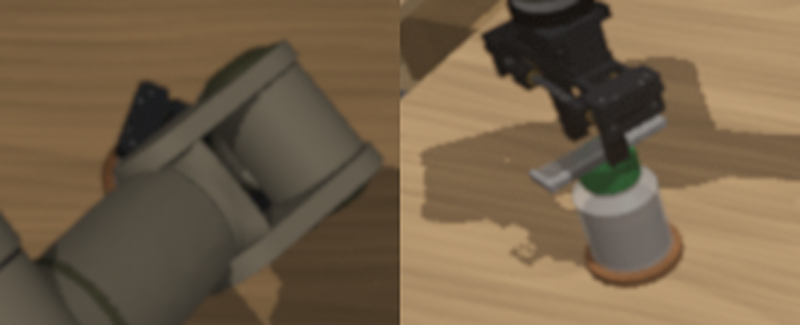

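The fingers (right half, about (610,140)) straddle the comb over the cap. Closing.

Request:
apply_moves(
  gripper=[0.6,0.0,0.0,0.0,0.0,0.0,0.0,0.0,0.0,0.0],
  delta_pos=[
    [0,0,0.004],
    [0,0,0.004],
    [0,0,0.004],
    [0,0,0.004],
    [0,0,0.004],
    [0,0,-0.05],
    [0,0,-0.2],
    [0,0,-0.33],
    [0,0,-0.33],
    [0,0,-0.33],
  ],
  delta_rot=[
    [0,0,0],
    [0,0,0],
    [0,0,0],
    [0,0,0],
    [0,0,0],
    [0,0,0],
    [0,0,0],
    [0,0,0],
    [0,0,0],
    [0,0,0],
  ],
)

```text
time: 3.25
position: [0.4578, -0.42, 0.2578]
ee_rot: [-3.078, 0.625, 0.001]
ft_force: [-0.7, 0.2, -0.9]
opening: 0.0337
grip_force: 30.0
```

```bash
python3 - <<'E'
from h import *
move(.45,0,.257,90);move(.449,.42,.257,90)
print(manip.sense()["opening"],manip.sense()["joints"])
E
```

```text
rot opt [0.0004 0.0003 0.8725] j6 now 1.0387644838169747
  rot opt [-0.0002  0.0003 -0.1275] j6 now 1.0387644838169747
pos [ 0.4578 -0.42    0.2578] toolY yaw -112.95848406991284 -> delta [-0.5699 -1.2791  0.0041]
  rot opt [0.0004 0.0003 0.8725] j6 now 1.0387644838169747
  rot opt [-0.0002  0.0003 -0.1275] j6 now 1.0387644838169747
pos [ 0.4578 -0.42    0.2578] toolY yaw -112.95848406991284 -> delta [-1.1191 -2.5669  0.0054]
0.0336504377780942 [-0.9327  0.509   1.0825  0.      1.5513  1.0388]
```

Request:
apply_moves(
  gripper=[0,0,0,0,0,0,0,0],
  delta_pos=[
    [-0.07,-0.16,0],
    [-0.14,-0.32,0],
    [-0.21,-0.48,0],
    [-0.28,-0.64,0],
    [-0.35,-0.8,0],
    [-0.4,-0.92,0],
    [-0.436,-1,0],
    [-0.436,-1,0],
  ],
  delta_rot=[
    [0,0,-0.03],
    [0,0,-0.06],
    [0,0,-0.09],
    [0,0,-0.128],
    [0,0,-0.128],
    [0,0,-0.128],
    [0,0,-0.128],
    [0,0,-0.128],
  ],
)

```text
time: 4.25
position: [0.454, -0.0917, 0.2576]
ee_rot: [-3.141, -0.006, 0.003]
ft_force: [-0.4, -0.3, -1.4]
opening: 0.0335
grip_force: 30.0
```

```bash
python3 - <<'E'
from h import *
move(.449,.42,.257,90)
print(manip.sense()["opening"],manip.sense()["joints"])
E
```

```text
rot opt [-0.001  -0.0005 -0.9988] j6 now 1.1111912549079295
  rot opt [-0.0003  0.0006  0.0012] j6 now 1.1111912549079295
pos [ 0.454  -0.0917  0.2576] toolY yaw -89.77729012752584 -> delta [-0.0102 -1.7056  0.0035]
0.03348728615031156 [-0.4557  0.2293  1.5227  0.      1.3918  1.1112]
```

Request:
apply_moves(
  gripper=[0,0,0,0,0,0,0],
  delta_pos=[
    [0,-0.17,0],
    [0,-0.34,0],
    [0,-0.5,0],
    [0,-0.66,0],
    [0,-0.82,0],
    [0,-0.95,0],
    [0,-0.95,0],
  ],
  delta_rot=[
    [0,0,0],
    [0,0,0],
    [0,0,0],
    [0,0,0],
    [0,0,0],
    [0,0,0],
    [0,0,0],
  ],
)

```text
time: 5.12
position: [0.4543, 0.193, 0.2574]
ee_rot: [3.141, 0.006, -0.002]
ft_force: [0.7, -0.4, -0.8]
opening: 0.0335
grip_force: 30.0
```

Request:
apply_moves(
  gripper=[0,0,0,0,0,0,0,0],
  delta_pos=[
    [0,-0.17,0],
    [0,-0.34,0],
    [0,-0.5,0],
    [0,-0.64,0],
    [0,-0.75,0],
    [0,-0.75,0],
    [0,-0.75,0.0],
    [0,-0.75,0],
  ],
  delta_rot=[
    [0,0,0],
    [0,0,0],
    [0,0,0],
    [0,0,0],
    [0,0,0],
    [0,0,0],
    [0,0,0],
    [0,0,0],
  ],
)

```text
time: 6.12
position: [0.4544, 0.4156, 0.2584]
ee_rot: [3.141, -0.0, -0.0]
ft_force: [-0.1, -0.4, -0.2]
opening: 0.0333
grip_force: 30.0
```

```bash
python3 - <<'E'
from h import *
move(.449,.42,.037,-90)
print(manip.sense()["opening"],manip.sense()["joints"])
im=manip.camera("top");s=manip.camera("scene");cv2.imwrite("pics/c2.png",cv2.resize(np.hstack([im[:,:320],s[:,320:]]),(800,600))[:,:,::-1])
E
```

```text
rot opt [ 0.0001  0.     -0.0001] j6 now 2.1198680317883056
  rot opt [ 0.     -0.0001  0.9999] j6 now 2.1198680317883056
pos [0.4544 0.4156 0.2584] toolY yaw -90.0105258955998 -> delta [-0.018  -0.015   0.7381]
0.03333951891170195 [ 0.5489  0.4981  1.0996 -0.0002  1.544   2.1199]
```

View pics/c2.png

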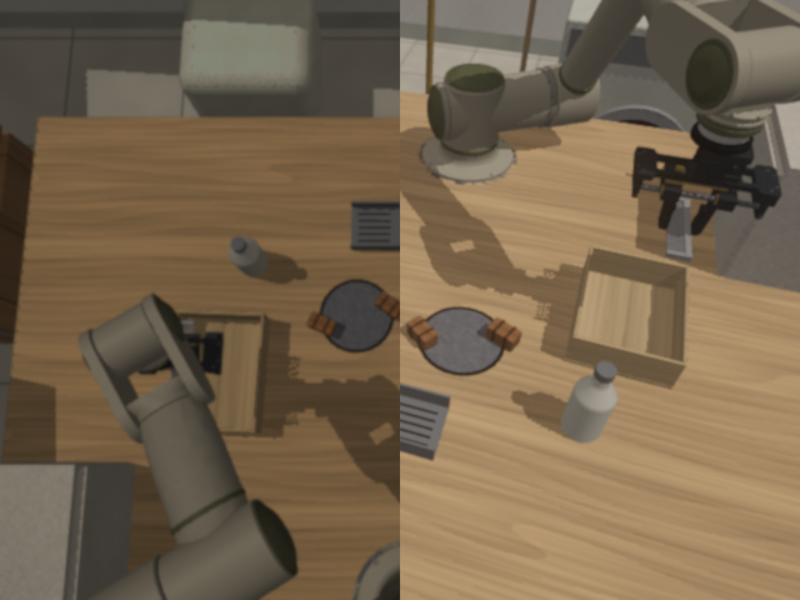

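The comb hangs level under the gripper, over the crate. Lowering and releasing.

Request:
apply_moves(
  gripper=[0,0,0,0,0,0,0,0.55,0.55,0.55],
  delta_pos=[
    [-0.018,-0.01,0.17],
    [-0.018,-0.01,0.34],
    [-0.018,-0.01,0.5],
    [-0.018,-0.01,0.62],
    [-0.018,-0.01,0.7],
    [-0.018,-0.01,0.738],
    [-0.018,-0.01,0.738],
    [-0.018,-0.01,0.738],
    [-0.018,-0.01,0.738],
    [-0.018,-0.01,0.4],
  ],
  delta_rot=[
    [0,0,0],
    [0,0,0],
    [0,0,0],
    [0,0,0],
    [0,0,0],
    [0,0,0],
    [0,0,0],
    [0,0,0],
    [0,0,0],
    [0,0,0],
  ],
)

```text
time: 7.48
position: [0.447, 0.4189, 0.097]
ee_rot: [3.137, 0.002, -0.011]
ft_force: [0.5, 0.6, 1.4]
opening: 0.0482
grip_force: 0.0
```

```bash
python3 - <<'E'
from h import *
move(.5545,.1915,.2,60.4+90)
E
```

```text
rot opt [ 0.0031 -0.0001  0.6648] j6 now 2.129493122020702
  rot opt [ 0.0001  0.0027 -0.3351] j6 now 2.129493122020702
pos [0.447  0.4189 0.097 ] toolY yaw -89.925951022334 -> delta [ 0.355   0.76   -0.3424]
```

Request:
apply_moves(
  gripper=[0.55,0.55,0.55,0.7,0.7,0.7,0.7,0.7,0.7,0.7],
  delta_pos=[
    [0,0,-0.2],
    [0.05,0.1,-0.2],
    [0.13,0.28,-0.2],
    [0.2,0.42,-0.2],
    [0.27,0.56,-0.2],
    [0.32,0.68,-0.2],
    [0.35,0.758,-0.2],
    [0.352,0.758,-0.2],
    [0.352,0.758,-0.2],
    [0.352,0.758,-0.2],
  ],
  delta_rot=[
    [0,0,0],
    [0,0,-0.04],
    [0,0,-0.09],
    [0,0,-0.14],
    [0,0,-0.19],
    [0,0,-0.24],
    [0,0,-0.29],
    [0,0,-0.335],
    [0,0,-0.335],
    [0,0,-0.335],
  ],
)

```text
time: 8.72
position: [0.5542, 0.193, 0.1598]
ee_rot: [2.717, 1.577, 0.001]
ft_force: [-0.1, -0.6, -0.2]
opening: 0.0614
grip_force: 0.0
```

```bash
python3 - <<'E'
from h import *
move(.5545,.1915,.026,60.4+90)
im=manip.camera("top");s=manip.camera("scene");cv2.imwrite("pics/c3.png",cv2.resize(np.hstack([im[200:360,130:345],s[200:360,320:535]]),(800,298),interpolation=2)[:,:,::-1])
E
```

```text
rot opt [-0.0002 -0.0002  0.9992] j6 now 0.652615636083466
  rot opt [ 0.0001 -0.0001 -0.0008] j6 now 0.652615636083466
pos [0.5542 0.193  0.1598] toolY yaw -29.742773354056247 -> delta [-0.004   0.0032  0.446 ]
```

View pics/c3.png

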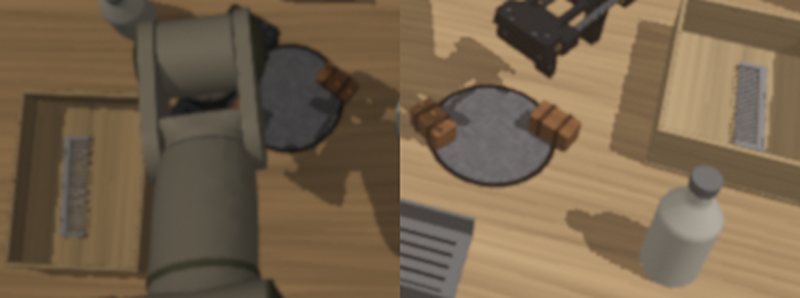

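The comb lies flat in the crate (left half, about (75,185)) and both blocks are still in place. Grasping block A.

Request:
apply_moves(
  gripper=[0.7,0.7,0.7,0.7,0.7,0.0,0.0,0.0,0.0,0.0],
  delta_pos=[
    [-0.004,0.003,0.15],
    [-0.004,0.003,0.3],
    [-0.004,0.003,0.39],
    [-0.004,0.003,0.446],
    [-0.004,0.003,0.446],
    [-0.004,0.003,0.446],
    [-0.004,0.003,0.446],
    [-0.004,0.003,0.446],
    [-0.004,0.003,0.446],
    [-0.004,0.003,0.446],
  ],
  delta_rot=[
    [0,0,0],
    [0,0,0],
    [0,0,0],
    [0,0,0],
    [0,0,0],
    [0,0,0],
    [0,0,0],
    [0,0,0],
    [0,0,0],
    [0,0,0],
  ],
)

```text
time: 10.07
position: [0.5547, 0.1913, 0.0263]
ee_rot: [2.715, 1.58, 0.001]
ft_force: [-2.0, -0.7, 5.9]
opening: 0.0324
grip_force: 28.9
```

Request:
apply_moves(
  gripper=[0,0,0,0,0],
  delta_pos=[
    [0,0,-0.1],
    [0,0,-0.25],
    [0,0,-0.4],
    [0,0,-0.4],
    [0,0,-0.4],
  ],
  delta_rot=[
    [0,0,0],
    [0,0,0],
    [0,0,0],
    [0,0,0],
    [0,0,0],
  ],
)

```text
time: 10.7
position: [0.554, 0.1911, 0.1447]
ee_rot: [-2.715, -1.58, 0.002]
ft_force: [0.6, -0.2, -2.1]
opening: 0.0324
grip_force: 29.0
```

```bash
python3 - <<'E'
from h import *
move(.40,.35,.147,-90)
E
```

```text
rot opt [-0.0002  0.0005  0.3355] j6 now 0.6472106243238389
  rot opt [-0.0006 -0.0002 -0.6645] j6 now 0.6472106243238389
pos [0.554  0.1911 0.1447] toolY yaw -29.613894827993526 -> delta [ 0.2068 -0.708  -0.007 ]
```

Request:
apply_moves(
  gripper=[0,0,0,0,0,0,0,0,0],
  delta_pos=[
    [0.03,-0.1,0],
    [0.07,-0.25,0],
    [0.11,-0.4,0],
    [0.15,-0.55,0],
    [0.19,-0.66,0],
    [0.213,-0.711,0],
    [0.213,-0.711,0],
    [0.213,-0.711,0],
    [0.213,-0.711,0],
  ],
  delta_rot=[
    [0,0,0.04],
    [0,0,0.09],
    [0,0,0.14],
    [0,0,0.19],
    [0,0,0.24],
    [0,0,0.29],
    [0,0,0.335],
    [0,0,0.335],
    [0,0,0.335],
  ],
)

```text
time: 11.82
position: [0.4006, 0.3519, 0.1448]
ee_rot: [3.141, 0.006, -0.002]
ft_force: [0.8, 0.5, -0.7]
opening: 0.0326
grip_force: 29.0
```

```bash
python3 - <<'E'
from h import *
move(.40,.352,.038,-90)
s=manip.sense();print(s["opening"],s["grip_force"])
E
```

```text
rot opt [0.0002 0.0005 0.0012] j6 now 2.065558963640782
  rot opt [-0.0007  0.0004 -0.9988] j6 now 2.065558963640782
pos [0.4006 0.3519 0.1448] toolY yaw -89.78451226504687 -> delta [-0.0014 -0.0008  0.3561]
0.032616323978029806 28.95441141081392
```

Request:
apply_moves(
  gripper=[0,0,0,0,0,0.48,0.48,0.48,0.48,0.48],
  delta_pos=[
    [0,0,0.15],
    [0,0,0.27],
    [0,0,0.33],
    [0,0,0.356],
    [0,0,0.356],
    [0,0,0.356],
    [0,0,0.356],
    [0,0,0.25],
    [0,0,0.05],
    [0,0,0],
  ],
  delta_rot=[
    [0,0,0],
    [0,0,0],
    [0,0,0],
    [0,0,0],
    [0,0,0],
    [0,0,0],
    [0,0,0],
    [0,0,0],
    [0,0,0],
    [0,0,0],
  ],
)

```text
time: 13.08
position: [0.4017, 0.3526, 0.1489]
ee_rot: [-3.139, -0.005, -0.008]
ft_force: [0.1, -0.7, -0.0]
opening: 0.0421
grip_force: 0.0
```

```bash
python3 - <<'E'
from h import *
move(.5929,.0526,.15,55+90)
im=manip.camera("top");s=manip.camera("scene");cv2.imwrite("pics/c4.png",cv2.resize(np.hstack([im[200:360,130:345],s[200:360,320:535]]),(800,298),interpolation=2)[:,:,::-1])
h,S,v=hsv(im)
for c in blobs((h<15)&(S>140)&(v<110),30): print(c.mean(0),ray("top",c.mean(0),.028))
E
```

```text
rot opt [-0.0022  0.      0.6955] j6 now 2.0661990072531844
  rot opt [-0.     -0.0018 -0.3045] j6 now 2.0661990072531844
pos [0.4017 0.3526 0.1489] toolY yaw -89.8045343669445 -> delta [ 0.6339  1.0022 -0.0033]
[480.4673 299.9533] [[ 0.4479 -0.3857]]
[311.4375 243.6042] [[0.5947 0.0506]]
```

View pics/c4.png

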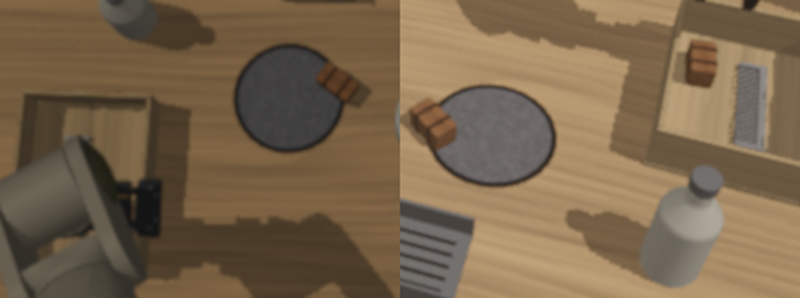

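Block A is in the crate (right half, (703,63)); only block B remains on the mat, unmoved.

Request:
apply_moves(
  gripper=[0.7,0.7,0.7,0.7,0.7,0.7,0.7,0.7,0.7,0.7],
  delta_pos=[
    [0.1,0.15,0],
    [0.2,0.3,0],
    [0.3,0.46,0],
    [0.4,0.62,0],
    [0.5,0.78,0],
    [0.58,0.92,0],
    [0.634,1.0,0],
    [0.634,1.0,0],
    [0.634,1.0,0],
    [0.634,1.0,0],
  ],
  delta_rot=[
    [0,0,-0.04],
    [0,0,-0.09],
    [0,0,-0.14],
    [0,0,-0.19],
    [0,0,-0.24],
    [0,0,-0.29],
    [0,0,-0.305],
    [0,0,-0.305],
    [0,0,-0.305],
    [0,0,-0.305],
  ],
)

```text
time: 14.42
position: [0.5906, 0.0535, 0.1454]
ee_rot: [-2.786, -1.452, 0.001]
ft_force: [-0.3, -0.1, -0.2]
opening: 0.0618
grip_force: 0.0
```

```bash
python3 - <<'E'
from h import *
move(.5935,.052,.026,55+90)
E
```

```text
rot opt [-0.0001 -0.0004 -0.9997] j6 now 0.5008684612038129
  rot opt [-0.0002  0.0001  0.0003] j6 now 0.5008684612038129
pos [0.5906 0.0535 0.1454] toolY yaw -34.95125943619339 -> delta [0.0014 0.0111 0.3981]
```

Request:
apply_moves(
  gripper=[0.7,0.7,0.7,0.7,0.7,0.0,0.0,0.0,0.0,0.0],
  delta_pos=[
    [0.001,0.011,0.15],
    [0.001,0.011,0.3],
    [0.001,0.011,0.36],
    [0.001,0.011,0.398],
    [0.001,0.011,0.398],
    [0.001,0.011,0.398],
    [0.001,0.011,0.398],
    [0.001,0.011,0.398],
    [0.001,0.011,0.398],
    [0.001,0.011,0.398],
  ],
  delta_rot=[
    [0,0,0],
    [0,0,0],
    [0,0,0],
    [0,0,0],
    [0,0,0],
    [0,0,0],
    [0,0,0],
    [0,0,0],
    [0,0,0],
    [0,0,0],
  ],
)

```text
time: 15.68
position: [0.5943, 0.0508, 0.0267]
ee_rot: [2.787, 1.45, 0.001]
ft_force: [-1.8, -0.5, 5.8]
opening: 0.0317
grip_force: 30.0
```

Request:
apply_moves(
  gripper=[0,0,0,0,0],
  delta_pos=[
    [0,0,-0.1],
    [0,0,-0.25],
    [0,0,-0.4],
    [0,0,-0.4],
    [0,0,-0.4],
  ],
  delta_rot=[
    [0,0,0],
    [0,0,0],
    [0,0,0],
    [0,0,0],
    [0,0,0],
  ],
)

```text
time: 16.3
position: [0.5937, 0.0508, 0.1452]
ee_rot: [-2.786, -1.45, 0.002]
ft_force: [0.1, -0.2, -0.2]
opening: 0.0317
grip_force: 30.0
```

```bash
python3 - <<'E'
from h import *
move(.495,.352,.147,-90)
E
```

```text
rot opt [-0.0003  0.0005  0.3055] j6 now 0.498097272220721
  rot opt [-0.0005 -0.0003 -0.6945] j6 now 0.498097272220721
pos [0.5937 0.0508 0.1452] toolY yaw -35.01624878041588 -> delta [ 0.6335 -0.8454 -0.0053]
```

Request:
apply_moves(
  gripper=[0,0,0,0,0,0,0,0,0,0],
  delta_pos=[
    [0.1,-0.13,0],
    [0.2,-0.27,0],
    [0.3,-0.4,0],
    [0.4,-0.53,0],
    [0.5,-0.67,0],
    [0.58,-0.78,0],
    [0.634,-0.845,0],
    [0.634,-0.845,0],
    [0.634,-0.845,0],
    [0.634,-0.845,0],
  ],
  delta_rot=[
    [0,0,0.04],
    [0,0,0.09],
    [0,0,0.14],
    [0,0,0.19],
    [0,0,0.24],
    [0,0,0.29],
    [0,0,0.305],
    [0,0,0.305],
    [0,0,0.305],
    [0,0,0.305],
  ],
)

```text
time: 17.55
position: [0.496, 0.351, 0.1458]
ee_rot: [3.141, 0.001, -0.001]
ft_force: [-0.3, 0.2, -1.4]
opening: 0.0319
grip_force: 30.0
```

```bash
python3 - <<'E'
from h import *
move(.495,.352,.038,-90)
s=manip.sense();print(s["opening"],s["grip_force"])
E
```

```text
rot opt [0.0002 0.0002 0.0002] j6 now 1.9915230275556157
  rot opt [-0.0004  0.0002 -0.9998] j6 now 1.9915230275556157
pos [0.496  0.351  0.1458] toolY yaw -89.96530818586422 -> delta [-0.0032 -0.0035  0.3593]
0.031923732725736696 29.999663438647985
```

Request:
apply_moves(
  gripper=[0,0,0,0,0,0.48,0.48,0.48,0.48,0.48],
  delta_pos=[
    [-0.003,-0.003,0.15],
    [-0.003,-0.003,0.27],
    [-0.003,-0.003,0.33],
    [-0.003,-0.003,0.358],
    [-0.003,-0.003,0.358],
    [-0.003,-0.003,0.358],
    [-0.003,-0.003,0.358],
    [0,0,0.25],
    [0,0,0.05],
    [0,0,-0.1],
  ],
  delta_rot=[
    [0,0,0],
    [0,0,0],
    [0,0,0],
    [0,0,0],
    [0,0,0],
    [0,0,0],
    [0,0,0],
    [0,0,0],
    [0,0,0],
    [0,0,0],
  ],
)

```text
time: 18.8
position: [0.4959, 0.3522, 0.1796]
ee_rot: [-3.14, -0.003, -0.005]
ft_force: [-0.2, 0.7, 0.5]
opening: 0.0422
grip_force: 0.0
```

```bash
cat >> h.py <<'E'
def bowl(im):
    h,s,v=hsv(im);m=((s<60)&(v>85));m[:150]=0;m[330:]=0;m[:,:225]=0;m[:,430:]=0
    m=cv2.morphologyEx(m.astype(np.uint8),cv2.MORPH_OPEN,np.ones((3,3)))
    for c in blobs(m,300):
        # outer rim: extreme of hull at rim height
        p=ray("top",cv2.convexHull(c)[:,0],.055).astype(np.float32);(x,y),r=cv2.minEnclosingCircle(p*1000)
        e=cv2.fitEllipse(p*1000);print("bowl",x,y,"r",r,"ell",e[0],e[1],"px",c.min(0),c.max(0))
def mat(im):
    h,s,v=hsv(im);m=(s<70)&(v<95);m[:200]=0;m[305:]=0;m[:,:230]=0;m[:,340:]=0
    for c in blobs(m,500):
        e=cv2.fitEllipse(cv2.convexHull(c));print("mat",e[1],ray("top",e[0],.001))
E
python3 - <<'E'
from h import *
im=manip.camera("top");s=manip.camera("scene");bowl(im);mat(im)
cv2.imwrite("pics/c5.png",cv2.resize(np.hstack([im[200:360,230:445],s[200:360,240:550]]),(800,244),interpolation=2)[:,:,::-1])
print(manip.sense()["position"])
E
```

```text
bowl 535.7698974609375 -90.04935455322266 r 61.22801971435547 ell (532.3770141601562, -89.2116928100586) (108.34918212890625, 125.51177978515625) px [343 248] [389 287]
mat (55.93051528930664, 57.166717529296875) [[0.5759 0.1218]]
[0.4973 0.3529 0.1825]
```

View pics/c5.png

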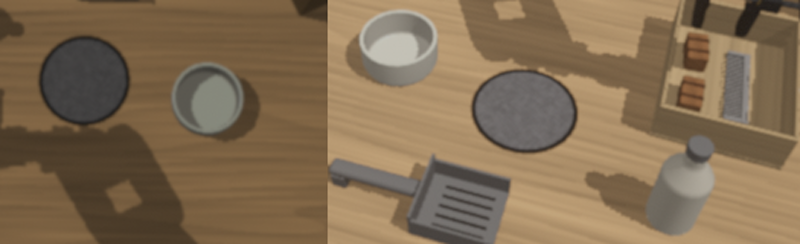

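Both blocks and the comb lie in the crate; the mat is clear. The bowl rim spans about (172–244, 63–134) in the left crop.

```bash
python3 - <<'E'
from h import *
k=800/525
t=ray("top",np.array([(172,98.5),(244,98.5),(208,63),(208,134)])/k+[230,200],.055);print(t,t[:2].mean(0),t[2:].mean(0))
print("scene bowl",ray("scene",[(286.5,221)],.055))
im=manip.camera("scene");h,s,v=hsv(im)
m=(s<60)&(v<100);m[:235]=0;m[310:]=0;m[:,:325]=0;m[:,420:]=0
for c in blobs(m,800):
    e=cv2.fitEllipse(cv2.convexHull(c));print("mat scene",e,ray("scene",e[0],.001))
# bowl rim via Canny + Hough in top
g=cv2.cvtColor(manip.camera("top"),cv2.COLOR_RGB2GRAY)[225:305,325:410]
g=cv2.resize(g,None,fx=4,fy=4,interpolation=2)
c=cv2.HoughCircles(g,cv2.HOUGH_GRADIENT,1.5,50,param1=80,param2=30,minRadius=85,maxRadius=105)
if c is not None:
  for u in c[0][:3]: print(u,ray("top",u[:2]/4+[325,225],.055))
E
```

```text
[[ 0.535  -0.031 ]
 [ 0.5352 -0.152 ]
 [ 0.5959 -0.0923]
 [ 0.4753 -0.0908]] [ 0.5351 -0.0915] [ 0.5356 -0.0915]
scene bowl [[ 0.5293 -0.0908]]
mat scene ((368.7588806152344, 272.3465881347656), (52.000003814697266, 66.59858703613281), 97.21639251708984) [[0.5789 0.1235]]
```

```bash
python3 - <<'E'
from h import *
move(.534,-.0913,.15,-11.4)
E
```

```text
rot opt [ 0.0002 -0.0007 -0.4362] j6 now 1.9922906736244717
  rot opt [-0.0008 -0.0002  0.5638] j6 now 1.9922906736244717
pos [0.4957 0.3521 0.1773] toolY yaw -89.90984537758514 -> delta [0.1251 1.4781 0.0899]
```

Request:
apply_moves(
  gripper=[0,0,0,0,0,0,0,0,0,0],
  delta_pos=[
    [0.01,0.1,0],
    [0.02,0.2,0],
    [0.03,0.32,0],
    [0.04,0.44,0],
    [0.05,0.56,0],
    [0.06,0.68,0],
    [0.07,0.8,0],
    [0.08,0.9,0],
    [0.08,1.0,0],
    [0.08,1.0,0],
  ],
  delta_rot=[
    [0,0,-0.05],
    [0,0,-0.1],
    [0,0,-0.15],
    [0,0,-0.2],
    [0,0,-0.25],
    [0,0,-0.3],
    [0,0,-0.35],
    [0,0,-0.4],
    [0,0,-0.436],
    [0,0,-0.436],
  ],
)

```text
time: 20.25
position: [0.5198, 0.0508, 0.1751]
ee_rot: [-2.434, -1.984, 0.003]
ft_force: [-0.1, 0.1, 0.5]
opening: 0.0004
grip_force: 0.0
```

```bash
python3 - <<'E'
from h import *
move(.534,-.0913,.038,-11.4)
s=manip.sense();print(s["opening"])
E
```

```text
rot opt [-0.0007  0.0001 -0.0012] j6 now 0.07326560824918933
  rot opt [0.0001 0.0012 0.9988] j6 now 0.07326560824918933
pos [0.5198 0.0508 0.1751] toolY yaw -11.615528932087486 -> delta [-0.4543  0.1429  0.4569]
0.00039276852237918943
```

Request:
apply_moves(
  gripper=[0,0,0,0,0],
  delta_pos=[
    [-0.15,0.05,0],
    [-0.3,0.1,0],
    [-0.454,0.143,0],
    [-0.454,0.143,0],
    [-0.454,0.143,0],
  ],
  delta_rot=[
    [0,0,0],
    [0,0,0],
    [0,0,0],
    [0,0,0],
    [0,0,0],
  ],
)

```text
time: 20.88
position: [0.535, -0.0886, 0.1757]
ee_rot: [-2.431, -1.987, 0.001]
ft_force: [0.3, 0.6, 0.8]
opening: 0.0005
grip_force: 0.0
```

```bash
python3 - <<'E'
from h import *
def b(im):
    h,s,v=hsv(im);m=(s<60)&(v>100);m[:190]=0;m[260:]=0;m[:,:250]=0;m[:,:].T[325:]=0
    for c in blobs(m,300): print(c.min(0),c.max(0),c.mean(0))
b(cv2.imread("pics/scene0.png")[:,:,::-1]);b(manip.camera("scene"))
move(.534,-.0913,.038,-11.4)
E
```

```text
[261 206] [311 255] [286.5986 230.1565]
[260 206] [311 255] [286.5986 230.1497]
  rot opt [-0.0003 -0.0002 -0.    ] j6 now -0.18327631053840404
  rot opt [-0.0003  0.0005  1.    ] j6 now -0.18327631053840404
pos [ 0.535  -0.0884  0.1759] toolY yaw -11.406909938947607 -> delta [-0.0105 -0.0008  0.4595]
```

Bowl unmoved. Lowering, then dragging along tool +x.

Request:
apply_moves(
  gripper=[0,0,0,0,0,0,0,0,0,0],
  delta_pos=[
    [0,0,0.15],
    [0,0,0.3],
    [0,0,0.4],
    [0,0,0.46],
    [0,0,0.46],
    [0.05,0,0.46],
    [0.09,0,0.46],
    [0.11,0,0.46],
    [0.13,0,0.46],
    [0.15,0,0.46],
  ],
  delta_rot=[
    [0,0,0],
    [0,0,0],
    [0,0,0],
    [0,0,0],
    [0,0,0],
    [0,0,0],
    [0,0,0],
    [0,0,0],
    [0,0,0],
    [0,0,0],
  ],
)

```text
time: 22.18
position: [0.5442, -0.0458, 0.0384]
ee_rot: [2.431, 1.989, -0.0]
ft_force: [-0.5, -3.6, 0.6]
opening: 0.0003
grip_force: 1.6
```

```bash
python3 - <<'E'
from h import *
move(.5855,.1637,.038,-11.4); print(manip.sense()["ft_force"])
E
```

```text
rot opt [ 0.0001  0.0002 -0.0002] j6 now -0.10060540095376481
  rot opt [ 0.0003 -0.0002  0.9998] j6 now -0.10060540095376481
pos [ 0.5442 -0.0458  0.0384] toolY yaw -11.433303327745215 -> delta [ 0.7118 -0.0036  0.0009]
[-0.5208 -3.5561  0.6018]
```

Request:
apply_moves(
  gripper=[0,0,0,0,0,0,0,0,0,0],
  delta_pos=[
    [0.04,0,0],
    [0.1,0,0],
    [0.17,0,0],
    [0.24,0,0],
    [0.31,0,0],
    [0.38,0,0],
    [0.45,0,0],
    [0.52,0,0],
    [0.57,0,0],
    [0.61,0,0],
  ],
  delta_rot=[
    [0,0,0],
    [0,0,0],
    [0,0,0],
    [0,0,0],
    [0,0,0],
    [0,0,0],
    [0,0,0],
    [0,0,0],
    [0,0,0],
    [0,0,0],
  ],
)

```text
time: 23.42
position: [0.5805, 0.1344, 0.0382]
ee_rot: [2.431, 1.989, -0.0]
ft_force: [-1.5, -4.2, 2.6]
opening: 0.0004
grip_force: 2.2
```

Request:
apply_moves(
  gripper=[0,0,0,0],
  delta_pos=[
    [0.03,0,0],
    [0.05,0,0],
    [0.065,0,0],
    [0.065,0,0],
  ],
  delta_rot=[
    [0,0,0],
    [0,0,0],
    [0,0,0],
    [0,0,0],
  ],
)

```text
time: 23.92
position: [0.5842, 0.153, 0.0381]
ee_rot: [-2.431, -1.989, -0.001]
ft_force: [0.6, -0.3, 0.6]
opening: 0.0004
grip_force: 0.2
```

```bash
python3 - <<'E'
from h import *
im=manip.camera("top");s=manip.camera("scene")
cv2.imwrite("pics/c6.png",cv2.resize(np.hstack([im[195:310,225:345],s[220:335,305:425]]),(800,383),interpolation=2)[:,:,::-1])
move(.5855,.1637,.038,-11.4); print(manip.sense()["ft_force"])
E
```

```text
rot opt [-0.0002 -0.0002 -0.0003] j6 now 0.2592284056738794
  rot opt [-0.0003  0.0002  0.9997] j6 now 0.2592284056738794
pos [0.5841 0.1529 0.038 ] toolY yaw -11.446490352062378 -> delta [ 0.0363 -0.0026  0.0001]
[-0.0477 -0.9573  0.7321]
```

View pics/c6.png

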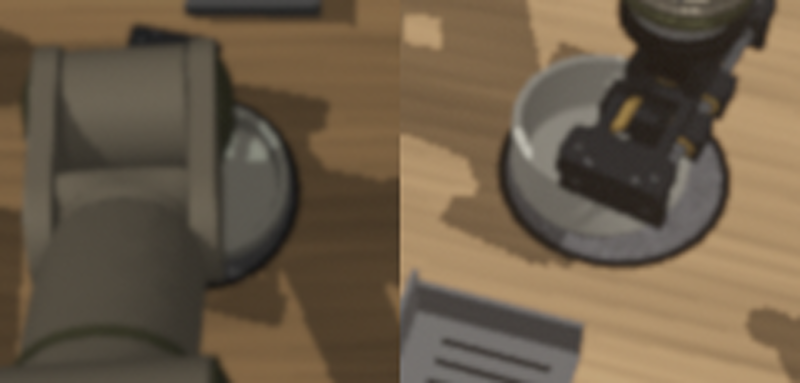

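The bowl is about 1 cm short along the drag. Nudging 10 mm more, then backing off and lifting out to measure.

Request:
apply_moves(
  gripper=[0,0,0,0,0,0,0,0,0],
  delta_pos=[
    [0.012,0,0],
    [0.024,0,0],
    [0.034,0,0],
    [0.034,0,0],
    [0.0,0,0],
    [-0.05,0,0],
    [-0.1,0,-0.15],
    [-0.1,0,-0.35],
    [-0.1,0,-0.45],
  ],
  delta_rot=[
    [0,0,0],
    [0,0,0],
    [0,0,0],
    [0,0,0],
    [0,0,0],
    [0,0,0],
    [0,0,0],
    [0,0,0],
    [0,0,0],
  ],
)

```text
time: 25.15
position: [0.5788, 0.122, 0.1766]
ee_rot: [2.431, 1.986, 0.005]
ft_force: [0.3, 0.1, 0.3]
opening: 0.0005
grip_force: 0.0
```

Request:
apply_moves(
  gripper=[0,0,0,0,0,0,0,0,0],
  delta_pos=[
    [-0.1,0,-0.02],
    [-0.25,0,-0.02],
    [-0.4,0,-0.02],
    [-0.55,0,-0.02],
    [-0.7,0,-0.02],
    [-0.85,0,-0.02],
    [-1,0,-0.02],
    [-1,0,-0.02],
    [-1,0,-0.02],
  ],
  delta_rot=[
    [0,0,0],
    [0,0,0],
    [0,0,0],
    [0,0,0],
    [0,0,0],
    [0,0,0],
    [0,0,0],
    [0,0,0],
    [0,0,0],
  ],
)

```text
time: 26.28
position: [0.5184, -0.1708, 0.1793]
ee_rot: [-2.432, -1.988, -0.0]
ft_force: [-0.4, -0.4, -0.1]
opening: 0.0007
grip_force: 0.0
```

```bash
python3 - <<'E'
from h import *
im=manip.camera("top");s=manip.camera("scene")
cv2.imwrite("pics/c7.png",cv2.resize(np.hstack([im[205:300,235:335],s[220:315,318:418]]),(800,380),interpolation=2)[:,:,::-1])
print(manip.sense()["position"])
E
```

```text
[ 0.5188 -0.17    0.1793]
```

View pics/c7.png

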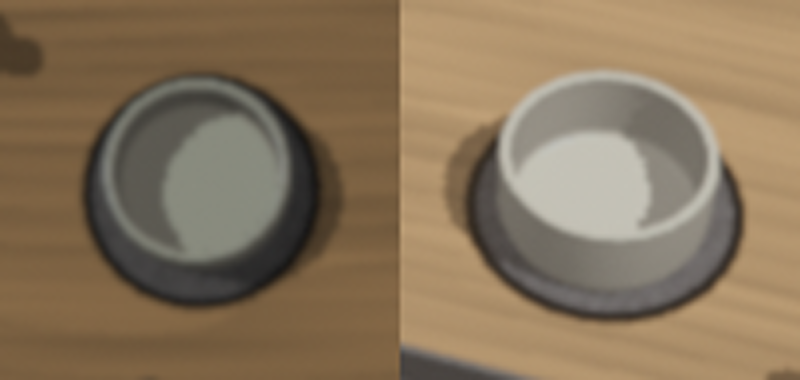

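```bash
python3 - <<'E'
from h import *
A=lambda p:np.array(p)/4+[235,205]
B=lambda p:(np.array(p)-[400,0])/4+[318,220]
print("rim top",ray("top",A([(197,170)]),.055),"mat",ray("top",A([(201.5,189.5)]),.001))
e=ray("top",A([(101,170),(293,170),(197,76),(197,264)]),.055);print(e)
e=ray("top",A([(84,190),(319,190),(201.5,73),(201.5,306)]),.001);print(e)
print("rim scene",ray("scene",B([(608.5,156)]),.055),"mat",ray("scene",[(368.76,272.35)],.001))
E
```

```text
rim top [[0.5793 0.1199]] mat [[0.5759 0.1205]]
[[0.5792 0.1818]
 [0.5794 0.058 ]
 [0.6414 0.1209]
 [0.5183 0.1189]]
[[0.5754 0.1988]
 [0.5757 0.0422]
 [0.6553 0.1217]
 [0.4979 0.1193]]
rim scene [[0.5842 0.1239]] mat [[0.5789 0.1235]]
```

```bash
python3 - <<'E'
from h import *
im=manip.camera("top");h,s,v=hsv(im)
for c in blobs((h>45)&(h<85)&(s>110),30):
    (u,w),r=cv2.minEnclosingCircle(c);print("green",u,w,r,c.min(0),c.max(0),ray("top",(u,w),.136),ray("top",(u,w),.13))
im=manip.camera("scene");h,s,v=hsv(im)
for c in blobs((h>45)&(h<85)&(s>110),30): print("scene",c.min(0),c.max(0),ray("scene",c.mean(0),.12))
move(.457,-.4155,.179,32);print(manip.sense()["joints"])
E
```

```text
green 503.6600036621094 292.0 12.699529647827148 [491 281] [516 303] [[ 0.4571 -0.4148]] [[ 0.4578 -0.4166]]
  rot opt [ 0.     -0.     -0.2409] j6 now -0.3351413878360755
  rot opt [-0.     -0.      0.7591] j6 now -0.3351413878360755
pos [ 0.5189 -0.1699  0.1793] toolY yaw -11.356868858676057 -> delta [-0.8433 -0.0412  0.001 ]
[-0.5333  0.4434  1.4366  0.0001  1.2616 -0.3351]
```

Request:
apply_moves(
  gripper=[1,1,1,1,1,1,1,1,1],
  delta_pos=[
    [-0.12,-0.006,-0.05],
    [-0.27,-0.013,-0.05],
    [-0.42,-0.02,-0.05],
    [-0.57,-0.028,-0.05],
    [-0.72,-0.035,-0.05],
    [-0.82,-0.04,-0.05],
    [-0.843,-0.041,-0.05],
    [-0.843,-0.041,-0.05],
    [-0.843,-0.041,-0.05],
  ],
  delta_rot=[
    [0,0,-0.04],
    [0,0,-0.09],
    [0,0,-0.14],
    [0,0,-0.19],
    [0,0,-0.241],
    [0,0,-0.241],
    [0,0,-0.241],
    [0,0,-0.241],
    [0,0,-0.241],
  ],
)

```text
time: 27.6
position: [0.4572, -0.4149, 0.1944]
ee_rot: [-1.522, -2.748, -0.0]
ft_force: [-0.1, 0.2, 0.2]
opening: 0.0876
grip_force: 0.0
```

```bash
python3 - <<'E'
from h import *
move(.457,-.4155,.127,32);s=manip.sense();print(s["joints"],s["opening"])
E
```

```text
rot opt [ 0.     -0.0001  0.0001] j6 now -1.4874510998017982
  rot opt [ 0.0001  0.0001 -0.9999] j6 now -1.4874510998017982
pos [ 0.4572 -0.4149  0.1944] toolY yaw 32.02663765273116 -> delta [-0.0014 -0.0017  0.2246]
[-0.9285  0.5465  1.2023  0.0002  1.393  -1.4875] 0.0875822641877892
```

Request:
apply_moves(
  gripper=[1,1,1,1,0,0,0,0,0,0],
  delta_pos=[
    [0,0,0.08],
    [0,0,0.15],
    [0,0,0.2],
    [0,0,0.224],
    [0,0,0.224],
    [0,0,0.224],
    [0,0,0.224],
    [0,0,0.224],
    [0,0,0.224],
    [0,0,0.224],
  ],
  delta_rot=[
    [0,0,0],
    [0,0,0],
    [0,0,0],
    [0,0,0],
    [0,0,0],
    [0,0,0],
    [0,0,0],
    [0,0,0],
    [0,0,0],
    [0,0,0],
  ],
)

```text
time: 28.85
position: [0.4571, -0.4162, 0.1276]
ee_rot: [1.524, 2.746, 0.0]
ft_force: [4.5, 2.8, 5.7]
opening: 0.0592
grip_force: 30.0
```

```bash
python3 - <<'E'
from h import *
s=manip.sense();print(s["moment"],s["joints"][5],s["opening"],s["grip_force"],s["ft_force"])
E
```

```text
[ 0.3799 -0.7259 -0.0656] -1.4879960496961155 0.05916648474425645 29.999728091061115 [4.5367 2.7527 5.6575]
```

Request:
apply_moves(
  gripper=[0,0,0,0,0,0,0,0,0,0],
  delta_pos=[
    [0,0,0],
    [0,0,0],
    [0,0,0],
    [0,0,0],
    [0,0,0],
    [0,0,0],
    [0,0,0],
    [0,0,0],
    [0,0,0],
    [0,0,0],
  ],
  delta_rot=[
    [0,0,0.05],
    [0,0,0.1],
    [0,0,0.15],
    [0,0,0.2],
    [0,0,0.25],
    [0,0,0.3],
    [0,0,0.35],
    [0,0,0.4],
    [0,0,0.45],
    [0,0,0.45],
  ],
)

```text
time: 30.1
position: [0.4575, -0.4163, 0.1276]
ee_rot: [2.942, 1.096, 0.003]
ft_force: [7.3, 1.6, 5.6]
opening: 0.0592
grip_force: 30.0
```

```bash
python3 - <<'E'
from h import *
s=manip.sense();print(s["moment"],s["joints"],s["opening"],s["grip_force"],s["ft_force"])
E
```

```text
[ 0.35   -0.9841 -0.0856] [-0.9299  0.6114  1.2896  0.0013  1.2384 -0.0725] 0.059220098812431794 30.00016702339053 [7.3326 1.5561 5.5589]
```

Request:
apply_moves(
  gripper=[0,0,0,0,0],
  delta_pos=[
    [0,0,0],
    [0,0,0],
    [0,0,0],
    [0,0,0],
    [0,0,0],
  ],
  delta_rot=[
    [0,0,0.03],
    [0,0,0.06],
    [0,0,0.09],
    [0,0,0.12],
    [0,0,0.12],
  ],
)

```text
time: 30.72
position: [0.4576, -0.4164, 0.1277]
ee_rot: [3.096, 0.526, 0.004]
ft_force: [7.7, 1.2, 4.3]
opening: 0.0592
grip_force: 30.0
```

```bash
python3 - <<'E'
from h import *
s=manip.sense();print(s["moment"],s["joints"][5],s["joint_efforts"][5],s["opening"],s["grip_force"],s["ft_force"])
E
```

```text
[ 0.3699 -1.0824 -0.0785] 0.3037696788750912 0.315109770745039 0.05917834195484249 29.99987980350852 [7.7196 1.184  4.312 ]
```

Request:
apply_moves(
  gripper=[0,0,0,0,0],
  delta_pos=[
    [0,0,0],
    [0,0,0],
    [0,0,0],
    [0,0,0],
    [0,0,0],
  ],
  delta_rot=[
    [0,0,0.03],
    [0,0,0.06],
    [0,0,0.08],
    [0,0,0.1],
    [0,0,0.1],
  ],
)

```text
time: 31.35
position: [0.4576, -0.4165, 0.1277]
ee_rot: [3.14, 0.036, 0.004]
ft_force: [7.0, 0.9, 4.6]
opening: 0.0592
grip_force: 30.0
```

```bash
python3 - <<'E'
from h import *
s=manip.sense();print(s["moment"],s["joints"][5],s["joint_efforts"][5],s["opening"],s["grip_force"],s["ft_force"])
E
```

```text
[ 0.2812 -1.1208 -0.0733] 0.6175830228418631 0.17813388258218765 0.05916652196048778 29.999856166541576 [6.9551 0.8644 4.607 ]
```

Request:
apply_moves(
  gripper=[0,0,0,0,0],
  delta_pos=[
    [0,0,0],
    [0,0,0],
    [0,0,0],
    [0,0,0],
    [0,0,0],
  ],
  delta_rot=[
    [0,0,0.025],
    [0,0,0.05],
    [0,0,0.075],
    [0,0,0.1],
    [0,0,0.1],
  ],
)

```text
time: 31.98
position: [0.4562, -0.4162, 0.1273]
ee_rot: [3.108, -0.452, -0.002]
ft_force: [-0.7, 2.5, 5.6]
opening: 0.0596
grip_force: 30.0
```

```bash
python3 - <<'E'
from h import *
s=manip.sense();print(s["moment"],s["joints"][5],s["joint_efforts"][5],s["opening"],s["grip_force"],s["ft_force"])
E
```

```text
[0.3752 0.233  0.8275] 0.9293694548512791 1.1796294897794724 0.05959044809129807 30.000042747706175 [-0.6506  2.4895  5.5777]
```

The moment jumped to +0.83 N m, so this is the stop. A little more to confirm, then release and rise.

Request:
apply_moves(
  gripper=[0,0,0],
  delta_pos=[
    [0,0,0],
    [0,0,0],
    [0,0,0],
  ],
  delta_rot=[
    [0,0,0.02],
    [0,0,0.03],
    [0,0,0.03],
  ],
)

```text
time: 32.35
position: [0.4566, -0.4162, 0.1272]
ee_rot: [3.084, -0.598, -0.0]
ft_force: [-0.5, 1.8, 5.6]
opening: 0.0589
grip_force: 30.0
```

```bash
python3 - <<'E'
from h import *
s=manip.sense();print(s["moment"],s["joints"][5],s["joint_efforts"][5],s["opening"])
E
```

```text
[0.347  0.0303 1.0483] 1.023744517916475 1.1936908587813377 0.05892818428719619
```

Request:
apply_moves(
  gripper=[1,1,1,1,1,1,1,1,1],
  delta_pos=[
    [0,0,0],
    [0,0,0],
    [0,0,0],
    [0,0,0],
    [0,0,-0.1],
    [0,0,-0.25],
    [0,0,-0.4],
    [0,0,-0.4],
    [0,0,-0.4],
  ],
  delta_rot=[
    [0,0,0],
    [0,0,0],
    [0,0,0],
    [0,0,0],
    [0,0,0],
    [0,0,0],
    [0,0,0],
    [0,0,0],
    [0,0,0],
  ],
)

```text
time: 33.48
position: [0.4564, -0.416, 0.2461]
ee_rot: [-3.083, 0.601, 0.002]
ft_force: [0.6, 0.1, -1.0]
opening: 0.0885
grip_force: 0.0
```

```bash
python3 - <<'E'
from h import *
im=manip.camera("top");s=manip.camera("scene")
cv2.imwrite("pics/c8.png",cv2.resize(np.hstack([im[170:370,120:340],s[120:320,130:560]]),(800,246),interpolation=2)[:,:,::-1])
a=cv2.imread("pics/c7.png")
b=cv2.resize(np.hstack([im[205:300,235:335],s[220:315,318:418]]),(800,380),interpolation=2)[:,:,::-1]
print("diff to c7 L/R",np.abs(a.astype(int)-b).reshape(380,2,400,3).mean((0,2,3)))
print(manip.sense()["position"],manip.sense()["moment"])
E
```

```text
diff to c7 L/R [1.5851 2.7974]
[ 0.4563 -0.4159  0.2455] [ 0.0444  0.0509 -0.0289]
```

View pics/c8.png

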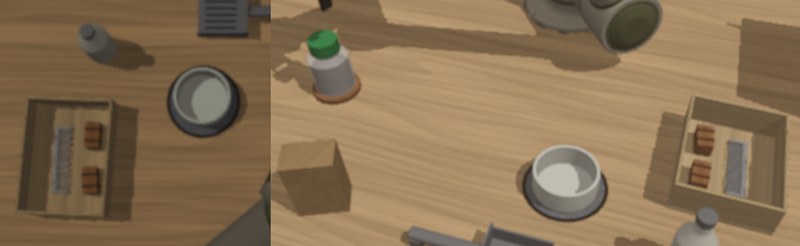

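The crate holds both blocks and the comb, and the bowl sits on the mat within about 4 mm of centre. The cap is at its stop, the gripper is clear, and the scoop, bottle and box are untouched.

```bash
python3 -c "
from workcell import manip
print(manip.hand_in())"
```

```text
the job is handed in; nothing more can be done
None
```

Job handed in at about 34 s: both chew blocks and the comb are in the crate, the bowl was slid onto the mat to within about 4 mm of centre by camera, and the cap is turned clockwise to its stop; hand-in returned no verdict.

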